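# Free the stuck cup head from a tube mixer

### The job

The round cup head is stuck on the drive stub of its tube mixer, and pulling straight up is likely to lift the whole mixer. Work it loose by twisting it back and forth while you pull gently upwards, keeping the mixer standing on the bench, then set the head down upright in the square steel tray. Leave the other mixer, the one with the flat plate head, alone.

Things in the scene. Friction and masses are not known exactly. Their poses are not given: they have to be found in the camera images.
- cup_head: Black plastic cylinder 42 mm wide, 45 mm tall, 36 mm at the foot, shallow cup on top, 60 g. Origin: centre of underside; x as the mixer's at the start. Grip firmly (30 N) 20 to 45 mm up. Tight for the first 8 mm of lift, clear of the stub after 20 mm. A straight pull takes 20 to 33 N, under 12 N while it turns: rise 1.5 mm per 0.4 rad, rocking 0.4 rad to each side of the start, some five strokes.
- mixer: Tube mixer under the cup head: grey box 110 x 110 mm, white deck 70 mm up, black front panel on its -x side, rubber feet, 1.9 kg, loose on the bench. Origin: centre of its underside, z up. Its upright steel stub stands on the z axis: a flange 32 mm wide up to 76 mm (the head sits on it), then a pin 17 mm in diameter up to 94 mm. Turning the head takes up to about 0.3 N m.
- plate_mixer: The other tube mixer, with the same housing but a flat black round plate on top, 90 mm across, its top 92 mm above the bench; loose. Origin: centre of its underside. Not to be moved.
- tray: Open square steel tray, 150 x 150 mm outside, walls 3 mm thick and 20 mm high, floor 3 mm thick; it does not move. Origin: centre of its underside, x and y along its sides.
Mind the look-alikes: they are no part of the job. There is more than one size of the cup_head; the job needs the largest.

How it is judged:
On the way, in this order (a step that is already met when the one before it is completed fails the run):
1. the head is twisted at least 10 degrees either way from where it started, still on its stub (angle between the x axis of cup_head and the x axis of mixer, either way round above 0.175 rad and z of cup_head in the frame of mixer below 0.096 m and horizontal distance between cup_head and mixer below 0.01 m), for 0.05 s.
2. the head is twisted back to within 6 degrees of where it started (passing through counts), still on its stub (angle between the x axis of cup_head and the x axis of mixer, either way round below 0.105 rad and z of cup_head in the frame of mixer below 0.096 m and horizontal distance between cup_head and mixer below 0.01 m), for 0.03 s.
3. the head is lifted clear of the stub and the mixer stands on the bench (z of cup_head in the frame of mixer above 0.1 m and height (world z) of mixer below 0.006 m), for 0.1 s.
At the end, for the whole second after the job is handed in: The cup head stands upright (within 10 degrees) and at rest on the floor of the tray, and its mixer stands on the bench within 60 mm of where it started (x of cup_head in the frame of tray between -0.06 and 0.06 m and y of cup_head in the frame of tray between -0.06 and 0.06 m and z of cup_head in the frame of tray between -0.002 and 0.012 m and angle between cup_head's own z axis and vertical below 0.175 rad and linear speed of cup_head below 0.02 m/s and height (world z) of mixer below 0.006 m and angle between mixer's own z axis and vertical below 0.1 rad and distance of mixer from where it was at the start of the episode below 0.06 m); the robot touches nothing.
It fails at once if the cup head's mixer is lifted more than 25 mm off the bench or tipped more than 15 degrees (height (world z) of mixer above 0.025 m or angle between mixer's own z axis and vertical above 0.26 rad).
It fails at once if the mixer with the plate head is moved more than 20 mm (distance of plate_mixer from where it was at the start of the episode above 0.02 m).
It also fails if it takes over 48 s, if anything falls off the work surface, if the arm or the gripper's body presses on something with over 40 N, if the wrist force passes 120 N, or if a joint passes its speed limit or range.

### The arm

A 6-joint arm with a two-finger parallel gripper is mounted at the origin on the work surface. World frame = base frame: x ahead of the robot, y to its left, z up, the work surface at z = 0. Lengths are in m, angles in rad, forces in N, time in s.
With the tool pointing down it reaches from about 0.35 to 0.725 m from the base axis. Payload 4.3 kg.
Tool frame: the origin (TCP) lies midway between the tips of the shut fingers; the grasp point (between the pads) lies manip.grip_point_offset behind it (manip.grip_point_offset is the distance from the TCP to the grasp point, in m); z points along the fingers, y is the direction in which the jaws open and shut (so a half turn about z gives the same grasp; the last joint's range is limited). The gripper opens to 85 mm and grips with 20 to 120 N. Pads are 22 mm wide; open, the fingers measure 114 mm over their backs; the gripper's body (76 mm by 85 mm) begins 54 mm behind the grasp point. The pads swing forward as they close: fully open they stand 13 mm farther back than shut.
Start: joints at [1.129, 0.377, 0.081, 1.274, 0, 1.46], TCP at [0.187, 0.544, 0.231] pointing down, gripper open.
Joint ranges: [-2.72, 2.72], [-0.84, 1.66], [-1.02, 1.22], [-1.77, 2.12], [-1.37, 1.28], [-3.14, 3.14]. Speed limits (rad/s): [2.57, 2.57, 3.14, 3.14, 3.14, 3.14].

### API

Orientations are given as a unit quaternion [x, y, z, w].
In Python, from plant import telemetry, optics, workorder, manip gives the robot as it stands. The module is installed in compiled form; this text tells all that it offers.
- The arm moves only by the shell command python3 -m creep 'ROWS' [OPENING] [FORCE]. ROWS is JSON, a list of rows, each a list of 4 numbers: the shift along the tool's x, y, z in mm, then the turn about the tool's z in rad. In form: [[tx, ty, tz, spin], ...]. A call has 1 to 12 rows; each row shifts and turns the commanded pose from where the row before left it, along the tool's axes as they then stand; what a row does not reach is not made up. A row lasts 1/12 s, in which the tool goes at most 41.7 mm and 7.16 degrees, less where a joint would pass 70% of its speed; a pose out of reach is approached as far as the arm can. A call with a gripper value outside its range is refused whole. OPENING is the closure, from 0 (fully open) to 1 (shut), set as the call begins (- or left out, the last holds). The fingers move at their own pace and stop on an object; FORCE is the grip in N (left out, the last holds). Time passes only in rows, so rows that do not move let the fingers close. It gives the time, the measured TCP pose, the force and the opening at its end, in the units of the state.
- telemetry.read_state(): the state, without advancing time (a new reading comes with each control period).
- optics.grab_frame(name): name is "side" or "top"; returns the picture (480x640x3 uint8, red, green, blue); there is no depth.
- optics.camera_params(name): a dict with "fx", "fy", "cx", "cy" (pixels), "rvec" (rotation vector, rad) and "tvec" (3), from world to camera coordinates, as OpenCV has them. Camera axes: x right, y down, z forward; pixel columns grow to the right and rows downward; lengths in m; the calibration is good to about 2 mm. A picture is of the moment at which its call begins. camera_params takes no time and is no camera call.
- workorder.job_done(): hands the job in, once; it reports no verdict.
Trained networks look in the newest picture that a camera, given by its name, has taken for a name from the list of things; names that differ only in an ending like _2 or _b are one class to them, and where a whole thing is asked for, a point or a joint stands for the part that bears it (a point fixed in the world has none). Each returns a list of dicts, best first, with "score" (0 to 1); they miss things now and then, are a little off and sometimes report something else, mostly with a low value. They report only what shows in the picture. A call takes as long as a camera call. They do not tell look-alikes from the thing itself.
- optics.recognise(target, camera): "extent" ([left, top, right, bottom] in pixels, round what is visible of it).
- optics.cut_out(target, camera): "mask" (480x640 bool, what is visible of it) and "extent" ([left, top, right, bottom] in pixels, round what is visible of it).
The state is a dict: "time_s": time; "q": joint angles; "joint_velocities": joint speeds; "effort": joint torques, N m; "position": TCP position; "ee_rot": TCP orientation; "ft_force": force on the tool from outside, world axes, zero at the start; "moment": the same for the moment, N m; "gripper_width": opening from 0.0 (shut) to 1.0 (fully open).
Only numpy, scipy, OpenCV 4.12 (cv2) and the standard library are available. Lean on these libraries where they do the work, as an engineer would, in place of code of your own. Each camera call takes 0.05 s, during which the arm holds its last target.

## Working session

There is one attempt and no reset: what is moved stays moved. The work goes in short steps, Python scripts to look and compute and a shell command to move; the robot and the scene stay as the last step left them, time stands still between calls to the robot, and variables do not carry over. Pictures are saved under pics/ and viewed, and the job is handed in when it is done.

```bash
mkdir -p pics; cat > h.py <<'E'
import numpy as np,cv2
from plant import telemetry, optics, workorder, manip
def cam(n):
    p=optics.camera_params(n);K=np.array([[p['fx'],0,p['cx']],[0,p['fy'],p['cy']],[0,0,1]]);R=cv2.Rodrigues(np.array(p['rvec'],float))[0];t=np.array(p['tvec'],float).ravel()
    return K,R,t
def ray(n,u,v,z):
    K,R,t=cam(n);d=R.T@np.linalg.inv(K)@np.array([u,v,1.]);c=-R.T@t
    return c+d*(z-c[2])/d[2]
def proj(n,P):
    K,R,t=cam(n);q=K@(R@np.array(P,float)+t);return q[:2]/q[2]
def save(n,f):
    im=optics.grab_frame(n);cv2.imwrite('pics/'+f,im[:,:,::-1]);return im
E
python3 - <<'E'
from h import *
for n in('side','top'):
    save(n,n+'0.png');K,R,t=cam(n);print(n,K[0,0],-R.T@t,R[2])
    for o in('cup_head','mixer','plate_mixer','tray'):
        print(o,[(np.round(d['extent']),round(d['score'],2)) for d in optics.recognise(o,n)])
print(manip.grip_point_offset);print(telemetry.read_state())
E
```

```text
side 437.56526791266265 [0.24505197 0.53113029 0.70375349] [ 0.34768473 -0.60849948 -0.71333282]
cup_head [(array([336., 139., 360., 166.]), 0.59), (array([390., 189., 406., 203.]), 0.54), (array([330., 202., 346., 222.]), 0.52)]
mixer [(array([318., 154., 376., 203.]), 0.58)]
plate_mixer [(array([227., 315., 321., 415.]), 0.97)]
tray []
top 459.40980716987315 [0.3985648  0.00164729 0.7809438 ] [ 0.18265741  0.00185498 -0.98317487]
cup_head [(array([479., 274., 501., 296.]), 0.77), (array([406., 217., 428., 233.]), 0.57)]
mixer [(array([445., 167., 534., 250.]), 0.84)]
plate_mixer [(array([118., 220., 213., 311.]), 0.94)]
tray [(array([264., 176., 365., 270.]), 0.74)]
0.0187
{'time_s': 0.5, 'q': array([ 1.12871597e+00,  3.77351880e-01,  8.09460182e-02,  1.27436325e+00,
       -2.28284174e-05,  1.46049972e+00]), 'joint_velocities': array([-3.02725105e-04,  1.62759698e-05,  1.77400665e-03,  7.22619906e-04,
        9.17143276e-04,  5.90592897e-04]), 'effort': array([ 5.76254001e-05, -4.63069475e+01,  2.69883066e+01,  2.55601946e-03,
       -1.26533055e-04,  1.00694919e-07]), 'position': array([0.18730435, 0.54366343, 0.23127876]), 'ee_rot': array([1.65132027e-01, 9.86271470e-01, 9.97700584e-06, 1.46916306e-05]), 'ft_force': array([ 1.27683558, -0.65288805, -0.17426688]), 'moment': array([-0.00017274, -0.00158384, -0.03843023]), 'gripper_width': 1.0016984074426063}
```

View pics/side0.png

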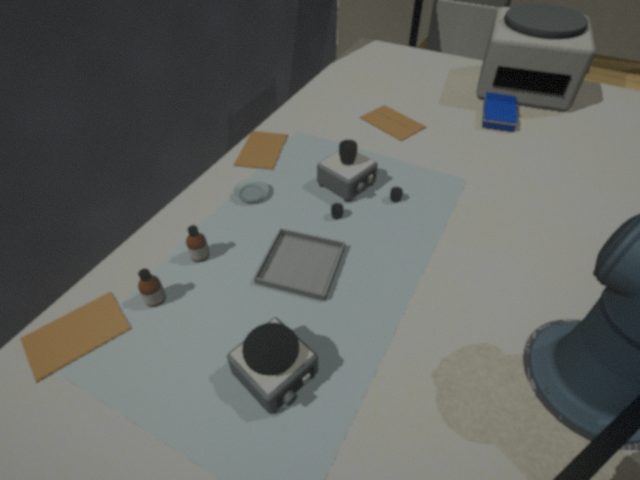

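View pics/top0.png

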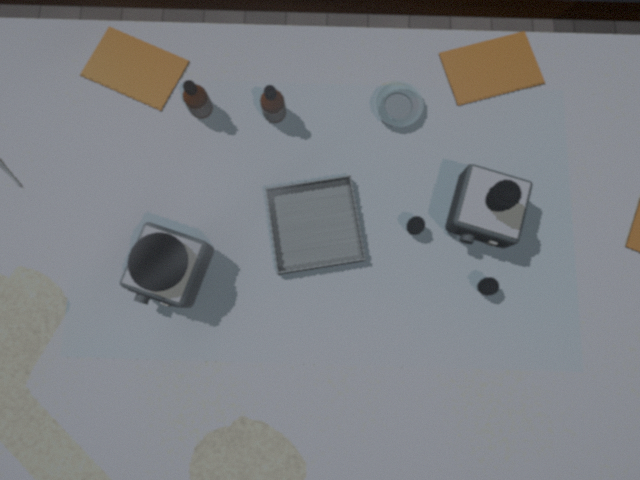

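Side: the head is on its mixer at about (348,152). Two smaller loose look-alikes are at (337,211) and (396,195). Plate mixer is at (272,365), tray at (302,264). Top: head at about (503,195), tray at (315,224), plate mixer at (165,265).

```bash
python3 - <<'E'
from h import *
from scipy.optimize import least_squares
for n in('side','top'):
    im=save(n,n+'1.png')
    b=(325,125,385,215) if n=='side' else (430,150,550,260)
    cv2.imwrite(f'pics/{n}1c.png',cv2.resize(im[b[1]:b[3],b[0]:b[2],::-1],None,fx=6,fy=6,interpolation=cv2.INTER_CUBIC))
    for o in('cup_head','mixer','tray'):
        for d in optics.cut_out(o,n):
            m=d['mask'];ys,xs=np.nonzero(m);print(n,o,round(d['score'],2),np.round(d['extent']),xs.mean(),ys.mean(),m.sum())
            if o=='tray': 
                r=cv2.minAreaRect(np.c_[xs,ys].astype(np.float32));print(cv2.boxPoints(r).tolist())
            np.save(f'm_{n}_{o}_{int(xs.mean())}.npy',m)
E
```

```text
side cup_head 0.58 [337. 139. 356. 166.] 347.6958762886598 150.81958762886597 388
side cup_head 0.56 [390. 187. 404. 205.] 395.9259259259259 193.79012345679013 162
side cup_head 0.44 [332. 199. 344. 220.] 336.7760416666667 210.20833333333334 192
side mixer 0.87 [317. 153. 380. 203.] 346.57559015570064 174.96433952787544 1991
side tray 0.65 [320. 152. 380. 200.] 346.5666156202144 174.70546197039306 1959
[[308.95501708984375, 177.47190856933594], [334.91009521484375, 135.94383239746094], [383.17974853515625, 166.1123809814453], [357.22467041015625, 207.6404571533203]]
side tray 0.62 [256. 226. 347. 300.] 300.7428703918386 263.3763041966149 4313
[[253.62863159179688, 282.3330993652344], [269.0788879394531, 222.24887084960938], [345.3499450683594, 241.86141967773438], [329.8996887207031, 301.9456481933594]]
top cup_head 0.75 [405. 220. 425. 233.] 414.6215139442231 225.42629482071712 251
top cup_head 0.73 [483. 179. 522. 213.] 502.796568627451 195.11519607843138 816
top cup_head 0.67 [476. 276. 498. 296.] 487.03823529411767 285.8588235294118 340
top mixer 0.67 [449. 167. 533. 250.] 485.4755023707383 209.01219236848047 4429
top tray 0.88 [265. 174. 366. 277.] 313.79476093591046 224.5309003051882 7864
[[261.5470275878906, 187.05943298339844], [351.2630920410156, 172.32994079589844], [365.8327331542969, 261.072265625], [276.1166687011719, 275.8017578125]]
```

View pics/side1c.png

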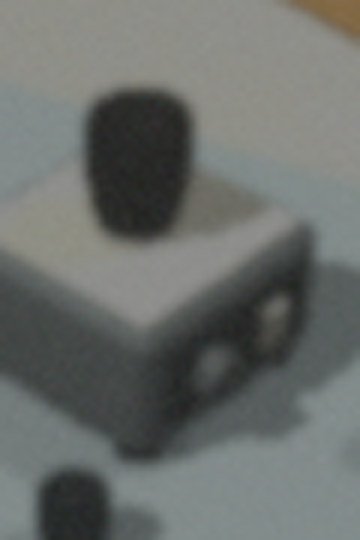

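View pics/top1c.png

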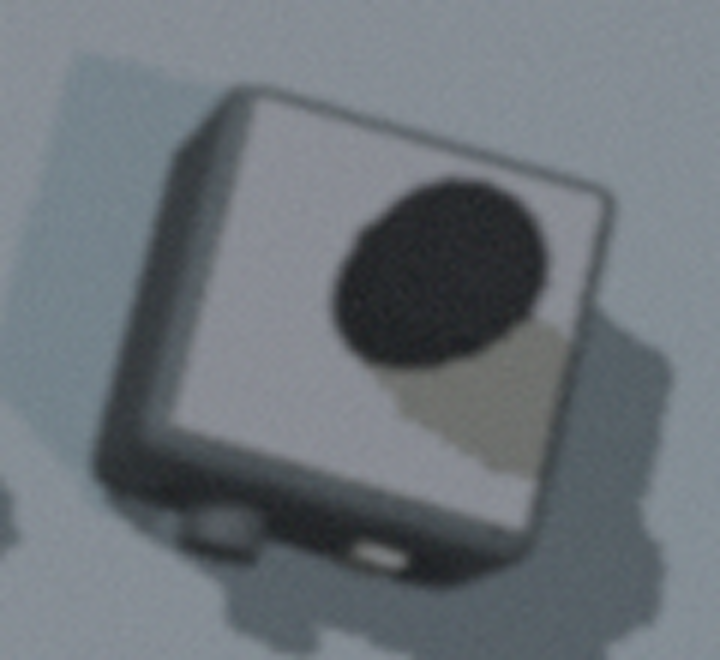

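```bash
python3 - <<'E'
from h import *
from scipy.optimize import minimize
import glob
M={}
for n,b in(('side',(333,135,362,168)),('top',(478,174,527,216))):
    im=cv2.imread(f'pics/{n}1.png').max(2); im=cv2.GaussianBlur(im,(3,3),0)
    m=np.zeros((480,640),bool);m[b[1]:b[3],b[0]:b[2]]=im[b[1]:b[3],b[0]:b[2]]<(80 if n=='side' else 75)
    k,l,s,c=cv2.connectedComponentsWithStats(m.astype(np.uint8));i=1+s[1:,4].argmax();M[n]=(l==i);print(n,s[i],c[i])
a=np.linspace(0,6.283,60)
def hull(n,x,y):
    P=[(x+r*np.cos(t),y+r*np.sin(t),z) for r,z in((.018,.076),(.021,.092),(.021,.121)) for t in a]
    q=np.array([proj(n,p) for p in P],np.float32);return cv2.convexHull(q)
def cen(n,x,y):
    h=hull(n,x,y);m=cv2.moments(h);return np.array([m['m10'],m['m01']])/m['m00'],m['m00']
from scipy.optimize import least_squares
C={n:np.argwhere(M[n]).mean(0)[::-1] for n in M}
for use in(['side'],['top'],['side','top']):
    r=least_squares(lambda p:np.concatenate([cen(n,*p)[0]-C[n] for n in use]),[.4,-.25],diff_step=1e-3)
    print(use,r.x,r.fun,[(cen(n,*r.x)[1],M[n].sum()) for n in use])
def sq(n,pts,z):
    w=np.array([ray(n,*p,z)[:2] for p in pts]);print(n,z,w.round(4).tolist(),w.mean(0),[np.linalg.norm(w[i]-w[i-1]).round(4) for i in range(4)],[np.degrees(np.arctan2(*(w[i]-w[i-1])[::-1])).round(1) for i in range(4)])
sq('top',[(472.5,165.8),(531.7,182.5),(518,237.8),(458.3,221.7)],.07)
for n in('side','top'):
    m=None
    for f in glob.glob(f'm_{n}_tray_*'):
        q=np.load(f)
        if m is None or q.sum()>m.sum(): m=q
    c=cv2.findContours(m.astype(np.uint8),0,2)[0];c=max(c,key=cv2.contourArea)
    h=cv2.convexHull(c)
    ap=cv2.approxPolyDP(h,8,True)[:,0];print(ap.tolist())
    w=np.array([ray(n,*p,.02)[:2] for p in h[:,0]],np.float32);print(cv2.minAreaRect(w))
sq('top',[(264,186),(351,176),(366,263),(278,274)],.02)
st=telemetry.read_state();print(st['time_s'],st['position'])
from scipy.spatial.transform import Rotation as R
print(R.from_quat(st['ee_rot']).as_matrix().round(3))
for p in([(157),(262)],): print('plate',ray('top',*p,.092))
for p in((414.6,225.4),(487,285.9)): print('decoy',ray('top',*p,.02))
E
```

```text
side [340 140  17  25 361] [347.86149584 151.72299169]
top [486 181  35  31 800] [502.905 195.9  ]Traceback (most recent call last):
  File "<stdin>", line 18, in <module>
    return func(*args, **kwargs)
    result = trf(vector_fun.fun, vector_fun.jac, x0, f0, J0, lb, ub, ftol, xtol,
                 gtol, max_nfev, x_scale, loss_function, tr_solver,
                 tr_options.copy(), verbose, callback=callback_wrapped)
    return trf_no_bounds(
        fun, jac, x0, f0, J0, ftol, xtol, gtol, max_nfev, x_scale,
        loss_function, tr_solver, tr_options, verbose, callback=callback)
    J = jac(x)
    self._update_jac()
    ~~~~~~~~~~~~~~~~^^
    self.J = self.jac_wrapped(xp_copy(self.x), f0=self.f)
             ~~~~~~~~~~~~~~~~^^^^^^^^^^^^^^^^^^^^^^^^^^^^
    J, dct = approx_derivative(
             ~~~~~~~~~~~~~~~~~^
        self.fun,
        ^^^^^^^^^
    ...<2 lines>...
        **self.finite_diff_options,
        ^^^^^^^^^^^^^^^^^^^^^^^^^^^
    )
    ^
    J, _nfev = _dense_difference(fun_wrapped, x0, f0, h,
               ~~~~~~~~~~~~~~~~~^^^^^^^^^^^^^^^^^^^^^^^^
            
[... 319 characters left out ...]
            ~~~~~~~~^^^^^^^^^^^^^^^^^^^^^^^^^^^^^^
    return np.atleast_1d(self.fun(x))
                         ~~~~~~~~^^^
    return self.f(x, *self.args, **self.kwargs)
           ~~~~~~^^^^^^^^^^^^^^^^^^^^^^^^^^^^^^
  File "<stdin>", line 18, in <lambda>
  File "<stdin>", line 14, in cen
  File "<stdin>", line 12, in hull
  File "h.py", line 10, in proj
    K,R,t=cam(n);q=K@(R@np.array(P,float)+t);return q[:2]/q[2]
          ~~~^^^
  File "h.py", line 4, in cam
    p=optics.camera_params(n);K=np.array([[p['fx'],0,p['cx']],[0,p['fy'],p['cy']],[0,0,1]]);R=cv2.Rodrigues(np.array(p['rvec'],float))[0];t=np.array(p['tvec'],float).ravel()
ValueError: time passes only in moves, steps and waits
```

Too many calibration calls; I'll cache the calibration.

```bash
sed -i 's/^def cam(n)/import functools\n@functools.cache\ndef cam(n)/' h.py; cat > fit.py <<'E'
from h import *
from scipy.optimize import least_squares
import glob
M={}
for n,b in(('side',(333,135,362,168)),('top',(478,174,527,216))):
    im=cv2.imread(f'pics/{n}1.png').max(2); im=cv2.GaussianBlur(im,(3,3),0)
    m=np.zeros((480,640),bool);m[b[1]:b[3],b[0]:b[2]]=im[b[1]:b[3],b[0]:b[2]]<(80 if n=='side' else 75)
    k,l,s,c=cv2.connectedComponentsWithStats(m.astype(np.uint8));i=1+s[1:,4].argmax();M[n]=(l==i)
a=np.linspace(0,6.283,60)
def hull(n,x,y):
    P=[(x+r*np.cos(t),y+r*np.sin(t),z) for r,z in((.018,.076),(.021,.092),(.021,.121)) for t in a]
    return cv2.convexHull(np.array([proj(n,p) for p in P],np.float32))
def cen(n,x,y):
    m=cv2.moments(hull(n,x,y));return np.array([m['m10'],m['m01']])/m['m00'],m['m00']
C={n:np.argwhere(M[n]).mean(0)[::-1] for n in M}
for use in(['side'],['top'],['side','top']):
    r=least_squares(lambda p:np.concatenate([cen(n,*p)[0]-C[n] for n in use]),[.4,-.25],diff_step=1e-3)
    print(use,r.x,r.fun,[(cen(n,*r.x)[1],M[n].sum()) for n in use])
def sq(n,pts,z):
    w=np.array([ray(n,*p,z)[:2] for p in pts]);print(n,z,w.round(4).tolist(),w.mean(0),[np.linalg.norm(w[i]-w[i-1]).round(4) for i in range(4)],[np.degrees(np.arctan2(*(w[i]-w[i-1])[::-1])).round(1) for i in range(4)])
sq('top',[(472.5,165.8),(531.7,182.5),(518,237.8),(458.3,221.7)],.07)
for n in('side','top'):
    m=max((np.load(f) for f in glob.glob(f'm_{n}_tray_*')),key=lambda q:q.sum())
    c=max(cv2.findContours(m.astype(np.uint8),0,2)[0],key=cv2.contourArea)
    h=cv2.convexHull(c)
    w=np.array([ray(n,*p,.02)[:2] for p in h[:,0]],np.float32);print('tray',n,cv2.minAreaRect(w))
sq('top',[(264,186),(351,176),(366,263),(278,274)],.02)
st=telemetry.read_state();print(st['time_s'],st['position'])
from scipy.spatial.transform import Rotation as R
print(R.from_quat(st['ee_rot']).as_matrix().round(3))
print('plate',ray('top',157,262,.092))
for p in((414.6,225.4),(487,285.9)): print('decoy',ray('top',*p,.02))
E
python3 fit.py
```

```text
['side'] [ 0.59290361 -0.26752819] [ 2.75313516e-06 -7.40700358e-07] [(399.3386953943409, np.int64(361))]
['top'] [ 0.5951042  -0.27102725] [-9.24050255e-07  1.29879081e-06] [(880.068945720559, np.int64(800))]
['side', 'top'] [ 0.59470392 -0.27061286] [-0.1314457  -0.86893981 -0.25840261  0.24493412] [(397.5681624014396, np.int64(361)), (879.7309295437299, np.int64(800))]
top 0.07 [[0.6543, -0.238], [0.6288, -0.3325], [0.5374, -0.3059], [0.5607, -0.2125]] [ 0.59530806 -0.27221577] [np.float64(0.097), np.float64(0.0979), np.float64(0.0952), np.float64(0.0963)] [np.float64(-15.2), np.float64(-105.1), np.float64(163.7), np.float64(76.0)]
tray side ((0.5594727993011475, 0.023447170853614807), (0.15290386974811554, 0.16155625879764557), 10.500669479370117)
tray top ((0.5619982481002808, 0.017482981085777283), (0.1552312821149826, 0.15178723633289337), 10.774515151977539)
top 0.02 [[0.6255, 0.105], [0.6477, -0.0442], [0.4972, -0.0717], [0.4747, 0.0741]] [0.56125614 0.01582361] [np.float64(0.1539), np.float64(0.1509), np.float64(0.153), np.float64(0.1475)] [np.float64(11.6), np.float64(-81.5), np.float64(-169.7), np.float64(98.8)]
0.9 [0.18732281 0.54367219 0.23133095]
[[-0.945  0.326  0.   ]
 [ 0.326  0.945  0.   ]
 [-0.     0.    -1.   ]]
plate [0.48046744 0.25042563 0.092     ]
decoy [ 0.56359036 -0.15330503  0.02      ]
decoy [ 0.46471788 -0.27213948  0.02      ]
```

Head is at (0.595, -0.271), which agrees with the deck centre and with the size and height given. The two views differ by 4 mm. Tray centre is (0.561, 0.018) at about 10.7°. Moving across at height.

```bash
python3 -m creep '[[-27,-26.5,0,0],[-27,-26.5,0,0],[-27,-26.5,0,0],[-27,-26.5,0,0],[-27,-26.5,0,0],[-27,-26.5,0,0],[-27,-26.5,0,0],[-27,-26.5,0,0],[-27,-26.5,0,0],[-27,-26.5,0,0],[-27,-26.5,0,0],[-27,-26.5,0,0]]' 0 30; python3 -m creep '[[-27,-26.5,0,0],[-27,-26.5,0,0],[-27,-26.5,0,0],[-27,-26.5,0,0],[-27,-26.5,0,0],[-27,-26.5,0,0],[-27,-26.5,0,0],[-27,-26.5,0,0],[-27,-26.5,0,0],[-27,-26.5,0,0],[-27,-26.5,0,0],[0,0,0,0]]'; cat > s.py <<'E'
from h import *
from scipy.spatial.transform import Rotation as R
import sys
st=telemetry.read_state();A=R.from_quat(st['ee_rot']).as_matrix()
print('t',round(st['time_s'],2),'pos',st['position'].round(4),'yawy',np.degrees(np.arctan2(A[1,1],A[0,1])).round(1),'q',st['q'].round(2),'F',st['ft_force'].round(1),'M',st['moment'].round(2),'w',round(st['gripper_width'],3))
if len(sys.argv)>3:
    print('rows mm',(A.T@(np.array(list(map(float,sys.argv[1:4])))-st['position'])*1000).round(1))
E
python3 s.py .595 -.271 .086
```

```text
time_s: 1.9
position: [0.3906, 0.1358, 0.2316]
ee_rot: [0.165, 0.986, 0.0, 0.0]
ft_force: [0.8, 0.1, -0.8]
gripper_width: 1.001
time_s: 2.9
position: [0.5779, -0.2412, 0.2293]
ee_rot: [0.168, 0.986, -0.001, 0.0]
ft_force: [-0.2, 0.1, -0.1]
gripper_width: 1.004
t 2.9 pos [ 0.5779 -0.2412  0.2293] yawy 70.7 q [-0.5   0.49  0.24  1.33 -0.   -0.16] F [-0.2  0.1 -0.1] M [-0.02  0.01 -0.01] w 1.004
rows mm [-25.8 -22.1 143.4]
```

```bash
python3 -m creep '[[-13,-11,0,0],[-13,-11,0,0],[0,0,15,0],[0,0,20,0],[0,0,15,0],[0,0,0,0],[0,0,0,0]]'; python3 - <<'E'
from h import *
for n in('side','top'): save(n,n+'2.png')
a=cv2.imread('pics/side2.png')[90:250,270:470];b=cv2.imread('pics/top2.png')[120:280,400:600]
cv2.imwrite('pics/c2.png',cv2.resize(np.hstack([a,b]),None,fx=2,fy=2))
E
python3 s.py .595 -.271 .086
```

```text
time_s: 3.48
position: [0.5924, -0.2633, 0.1805]
ee_rot: [0.165, 0.986, 0.001, -0.001]
ft_force: [-0.2, 0.3, 0.5]
gripper_width: 0.998
t 3.58 pos [ 0.5937 -0.2641  0.1825] yawy 71.0 q [-0.52  0.55  0.22  1.24  0.   -0.18] F [-1.  -0.   0.1] M [ 0.   -0.05 -0.01] w 0.995
rows mm [-3.3 -6.1 96.5]
```

View pics/c2.png

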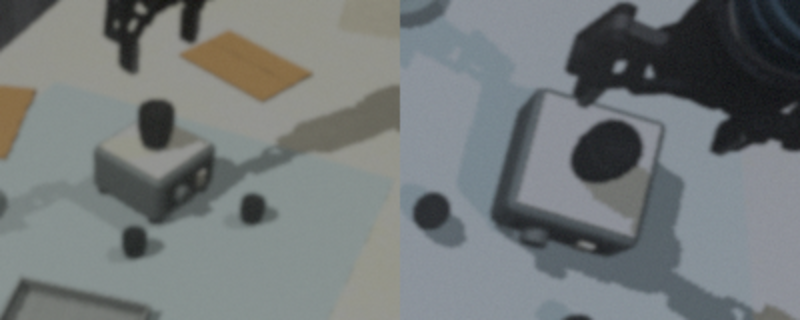

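Fingers are visible above the head: side finger tips near (334,125) and (365,110), head still at (348,152). Checking against projection.

```bash
python3 - <<'E'
from h import *
P=np.array([.5937,-.2641,.1955])
y=np.array([.326,.945,0])
for n in('side','top'): print(n,[proj(n,P+s*y*.0425).round(0).tolist() for s in(-1,0,1)])
E
python3 -m creep '[[-3.5,-6,10,0],[0,0,20,0],[0,0,15,0],[0,0,0,0],[0,0,0,0]]'; python3 s.py .595 -.271 .086
```

```text
side [[362.0, 110.0], [349.0, 117.0], [335.0, 124.0]]
top [[555.0, 189.0], [524.0, 178.0], [494.0, 168.0]]
time_s: 4.0
position: [0.5942, -0.271, 0.1358]
ee_rot: [0.165, 0.986, 0.0, -0.001]
ft_force: [0.2, -0.5, 0.6]
gripper_width: 1.0
t 4.0 pos [ 0.5942 -0.271   0.1358] yawy 71.0 q [-0.52  0.58  0.15  1.15 -0.   -0.19] F [ 0.2 -0.5  0.6] M [0.   0.02 0.03] w 1.0
rows mm [-0.8  0.2 49.8]
```

Projection matches the fingers. Descending and closing.

```bash
python3 -m creep '[[0,0,15,0],[0,0,15,0],[0,0,12,0],[0,0,7,0],[0,0,0,0],[0,0,0,0]]'; python3 s.py .595 -.271 .086;  python3 -m creep '[[0,0,0,0],[0,0,0,0],[0,0,0,0],[0,0,0,0],[0,0,0,0],[0,0,0,0],[0,0,0,0],[0,0,0,0]]' 1 30;  python3 s.py .595 -.271 .086
```

```text
time_s: 4.5
position: [0.5951, -0.2712, 0.0882]
ee_rot: [0.165, 0.986, -0.0, 0.0]
ft_force: [-0.8, 0.3, 0.7]
gripper_width: 1.002
t 4.5 pos [ 0.5951 -0.2712  0.0882] yawy 71.0 q [-0.52  0.6   0.07  1.04  0.   -0.19] F [-0.8  0.3  0.7] M [-0.04 -0.01  0.  ] w 1.002
rows mm [0.2 0.2 2.2]
time_s: 5.17
position: [0.5954, -0.2705, 0.0882]
ee_rot: [0.165, 0.986, 0.0, 0.001]
ft_force: [0.7, 3.7, 5.4]
gripper_width: 0.482
t 5.17 pos [ 0.5954 -0.2705  0.0882] yawy 71.0 q [-0.52  0.6   0.07  1.04  0.   -0.19] F [0.7 3.7 5.4] M [ 0.59 -0.04 -0.04] w 0.482
rows mm [ 0.3 -0.6  2.2]
```

```bash
python3 -m creep '[[0,0,0,0.04],[0,0,-0.15,0.04],[0,0,-0.15,0.04],[0,0,-0.15,0.04],[0,0,-0.15,0.04],[0,0,-0.15,0.04],[0,0,-0.15,0.04],[0,0,-0.15,0.04],[0,0,-0.15,0.04],[0,0,-0.15,0.04]]'; python3 s.py .595 -.271 .086; python3 - <<'E'
from h import *
for n in('side','top'): save(n,n+'3.png')
a=cv2.imread('pics/side3.png')[90:250,270:470];b=cv2.imread('pics/top3.png')[120:280,400:600]
cv2.imwrite('pics/c3.png',cv2.resize(np.hstack([a,b]),None,fx=2,fy=2))
E
```

```text
time_s: 6.0
position: [0.5949, -0.2709, 0.0884]
ee_rot: [0.358, 0.934, 0.0, 0.0]
ft_force: [1.2, 1.7, -0.5]
gripper_width: 0.484
t 6.0 pos [ 0.5949 -0.2709  0.0884] yawy 48.0 q [-0.52  0.6   0.07  1.04  0.    0.21] F [ 1.2  1.7 -0.5] M [ 0.32 -0.33  0.16] w 0.484
rows mm [-0.2 -0.   2.4]
```

View pics/c3.png

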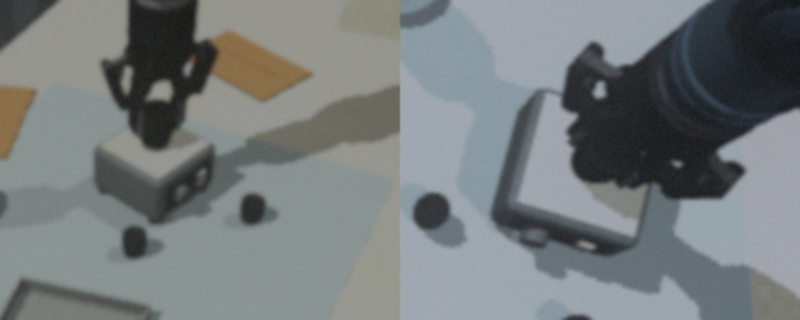

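Mixer did not move (same pixels as before), and the tool turned 23°. Stroke back with lift.

```bash
python3 -m creep '[[0,0,0,-0.04],[0,0,-0.2,-0.04],[0,0,-0.2,-0.04],[0,0,-0.2,-0.04],[0,0,-0.2,-0.04],[0,0,-0.2,-0.04],[0,0,-0.2,-0.04],[0,0,-0.2,-0.04],[0,0,-0.2,-0.04],[0,0,-0.2,-0.04]]'; python3 s.py; python3 -m creep '[[0,0,-0.15,-0.04],[0,0,-0.15,-0.04],[0,0,-0.15,-0.04],[0,0,-0.15,-0.04],[0,0,-0.15,-0.04],[0,0,-0.15,-0.04],[0,0,-0.15,-0.04],[0,0,-0.15,-0.04],[0,0,-0.15,-0.04],[0,0,-0.15,-0.04]]'; python3 s.py
```

```text
time_s: 6.93
position: [0.5946, -0.2707, 0.0891]
ee_rot: [0.164, 0.986, 0.0, -0.0]
ft_force: [2.9, 0.2, -5.3]
gripper_width: 0.481
t 6.93 pos [ 0.5946 -0.2707  0.0891] yawy 71.1 q [-0.52  0.6   0.07  1.04  0.   -0.2 ] F [ 2.9  0.2 -5.3] M [ 0.07 -0.69 -0.18] w 0.481
time_s: 7.77
position: [0.5946, -0.2707, 0.0904]
ee_rot: [-0.035, 0.999, 0.001, -0.0]
ft_force: [3.3, 0.0, -5.8]
gripper_width: 0.483
t 7.77 pos [ 0.5946 -0.2707  0.0904] yawy 94.1 q [-0.52  0.6   0.08  1.04  0.   -0.6 ] F [ 3.3  0.  -5.8] M [-0.   -0.79 -0.23] w 0.483
```

```bash
python3 -m creep '[[0,0,0,0.04],[0,0,-0.15,0.04],[0,0,-0.15,0.04],[0,0,-0.15,0.04],[0,0,-0.15,0.04],[0,0,-0.15,0.04],[0,0,-0.15,0.04],[0,0,-0.15,0.04],[0,0,-0.15,0.04],[0,0,-0.15,0.04]]'; python3 s.py; python3 -m creep '[[0,0,-0.15,0.04],[0,0,-0.15,0.04],[0,0,-0.15,0.04],[0,0,-0.15,0.04],[0,0,-0.15,0.04],[0,0,-0.15,0.04],[0,0,-0.15,0.04],[0,0,-0.15,0.04],[0,0,-0.15,0.04],[0,0,-0.15,0.04]]'; python3 s.py
```

```text
time_s: 8.6
position: [0.5946, -0.2704, 0.0916]
ee_rot: [0.165, 0.986, 0.001, -0.0]
ft_force: [3.4, 0.5, -6.4]
gripper_width: 0.482
t 8.6 pos [ 0.5946 -0.2704  0.0916] yawy 71.0 q [-0.52  0.6   0.08  1.05  0.   -0.19] F [ 3.4  0.5 -6.4] M [ 0.15 -0.57  0.18] w 0.482
time_s: 9.43
position: [0.5944, -0.2705, 0.0931]
ee_rot: [0.358, 0.934, 0.0, -0.001]
ft_force: [2.4, 0.9, -6.1]
gripper_width: 0.483
t 9.43 pos [ 0.5944 -0.2705  0.0931] yawy 48.1 q [-0.52  0.6   0.08  1.05  0.    0.21] F [ 2.4  0.9 -6.1] M [ 0.09 -0.58  0.13] w 0.483
```

Rising about 1.4 mm per stroke at roughly 6 N. Continuing.

```bash
python3 -m creep '[[0,0,0,-0.04],[0,0,-0.15,-0.04],[0,0,-0.15,-0.04],[0,0,-0.15,-0.04],[0,0,-0.15,-0.04],[0,0,-0.15,-0.04],[0,0,-0.15,-0.04],[0,0,-0.15,-0.04],[0,0,-0.15,-0.04],[0,0,-0.15,-0.04]]'; python3 s.py; python3 -m creep '[[0,0,-0.15,-0.04],[0,0,-0.15,-0.04],[0,0,-0.15,-0.04],[0,0,-0.15,-0.04],[0,0,-0.15,-0.04],[0,0,-0.15,-0.04],[0,0,-0.15,-0.04],[0,0,-0.15,-0.04],[0,0,-0.15,-0.04],[0,0,-0.15,-0.04]]'; python3 s.py; python3 - <<'E'
from h import *
for n in('side','top'): save(n,n+'4.png')
a=cv2.imread('pics/side4.png')[90:250,270:470];b=cv2.imread('pics/top4.png')[120:280,400:600]
cv2.imwrite('pics/c4.png',cv2.resize(np.hstack([a,b]),None,fx=2,fy=2))
E
```

```text
time_s: 10.27
position: [0.5945, -0.2708, 0.0946]
ee_rot: [0.164, 0.986, 0.0, -0.001]
ft_force: [3.2, 0.9, -4.6]
gripper_width: 0.483
t 10.27 pos [ 0.5945 -0.2708  0.0946] yawy 71.1 q [-0.52  0.6   0.08  1.05  0.   -0.2 ] F [ 3.2  0.9 -4.6] M [ 0.13 -0.67 -0.07] w 0.483
time_s: 11.1
position: [0.595, -0.2713, 0.0977]
ee_rot: [-0.036, 0.999, -0.0, 0.0]
ft_force: [1.7, 0.5, 0.9]
gripper_width: 0.485
t 11.1 pos [ 0.595  -0.2713  0.0977] yawy 94.1 q [-0.52  0.6   0.09  1.06 -0.   -0.6 ] F [1.7 0.5 0.9] M [ 0.12 -0.27 -0.01] w 0.485
```

View pics/c4.png

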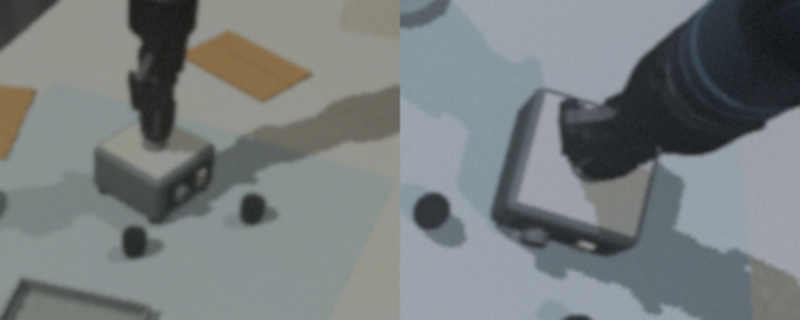

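The stub shows beneath the head at about (347,163), and the mixer is still in place. Force has dropped to zero, so the head is free. Lifting.

```bash
python3 -m creep '[[0,0,-0.5,0.04],[0,0,-1,0.04],[0,0,-1.5,0.04],[0,0,-2,0.04],[0,0,-2,0],[0,0,-2,0],[0,0,-2,0],[0,0,-2,0],[0,0,-2,0],[0,0,-2,0],[0,0,-2,0],[0,0,-2,0]]'; python3 s.py; python3 -m creep '[[0,0,-3,0],[0,0,-3,0],[0,0,-5,0],[0,0,-8,0],[0,0,-10,0],[0,0,-15,0],[0,0,-15,0],[0,0,-10,0],[0,0,-5,0],[0,0,0,0],[0,0,0,0]]'; python3 s.py .561 .018 .19;python3 - <<'E'
from h import *
for n in('side','top'): save(n,n+'5.png')
a=cv2.imread('pics/side5.png')[90:250,270:470];b=cv2.imread('pics/top5.png')[120:280,400:600]
cv2.imwrite('pics/c5.png',cv2.resize(np.hstack([a,b]),None,fx=2,fy=2))
E
```

```text
time_s: 12.2
position: [0.5946, -0.271, 0.1189]
ee_rot: [0.046, 0.999, -0.0, 0.0]
ft_force: [-0.1, -0.9, -0.3]
gripper_width: 0.482
t 12.2 pos [ 0.5946 -0.271   0.1189] yawy 84.7 q [-0.52  0.59  0.12  1.11 -0.   -0.43] F [-0.1 -0.9 -0.3] M [-0.01  0.01 -0.03] w 0.482
time_s: 13.12
position: [0.5948, -0.271, 0.1927]
ee_rot: [0.046, 0.999, -0.0, 0.0]
ft_force: [-0.2, 0.0, 0.1]
gripper_width: 0.482
t 13.12 pos [ 0.5948 -0.271   0.1927] yawy 84.7 q [-0.52  0.55  0.26  1.28  0.   -0.43] F [-0.2  0.   0.1] M [-0.02  0.    0.07] w 0.482
rows mm [ 60.2 284.7   2.6]
```

View pics/c5.png

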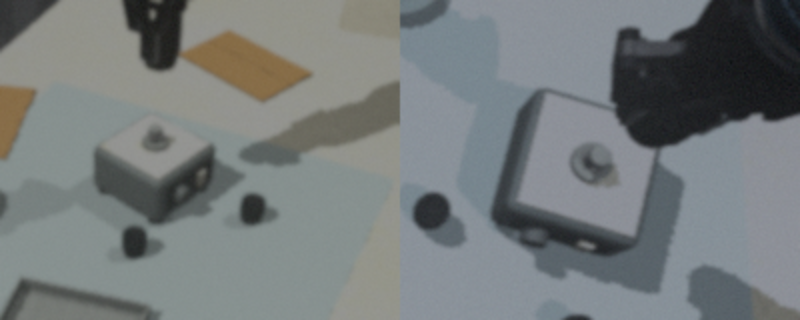

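Head is held at about side (350,120), and the bare stub and mixer stand where they were. On to the tray.

```bash
python3 -m creep '[[6,28.5,0,0],[6,28.5,0,0],[6,28.5,0,0],[6,28.5,0,0],[6,28.5,0,0],[6,28.5,0,0],[6,28.5,0,0],[6,28.5,0,0],[6,28.5,0,0],[6,28.5,0,0],[0,0,0,0],[0,0,0,0]]'; python3 -m creep '[[0,0,5,-0.09],[0,0,15,-0.09],[0,0,20,-0.09],[0,0,20,0],[0,0,20,0],[0,0,20,0],[0,0,15,0],[0,0,10,0],[0,0,0,0],[0,0,0,0]]'; python3 s.py .561 .018 .0155; python3 - <<'E'
from h import *
for n in('side','top'): save(n,n+'6.png')
a=cv2.imread('pics/side6.png')[170:330,210:410];b=cv2.imread('pics/top6.png')[140:300,220:420]
cv2.imwrite('pics/c6.png',cv2.resize(np.hstack([a,b]),None,fx=2,fy=2))
E
```

```text
time_s: 14.22
position: [0.5602, 0.0197, 0.1919]
ee_rot: [0.044, 0.999, -0.0, -0.001]
ft_force: [0.7, -0.2, -0.7]
gripper_width: 0.485
time_s: 15.05
position: [0.5607, 0.0177, 0.0672]
ee_rot: [-0.088, 0.996, 0.0, -0.001]
ft_force: [-0.1, 0.8, 0.4]
gripper_width: 0.482
t 15.05 pos [0.5607 0.0177 0.0672] yawy 100.2 q [-0.08  0.45 -0.25  0.87 -0.   -0.26] F [-0.1  0.8  0.4] M [-0.01 -0.05  0.01] w 0.482
rows mm [-0.5  0.3 51.7]
```

View pics/c6.png

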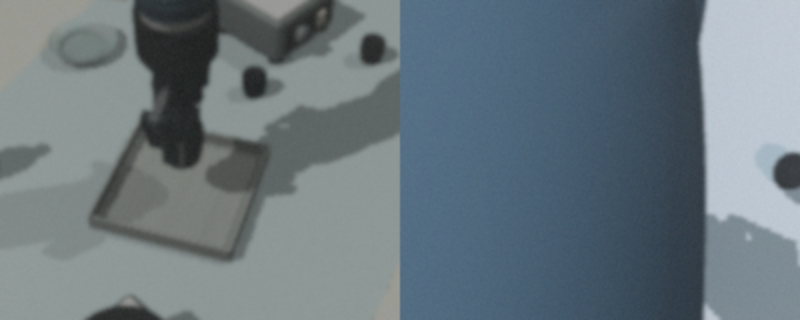

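The side view shows the head above the tray at about (301,250) full frame. The arm hides the tray from the top camera. Lowering 48 mm, then creeping to contact.

```bash
python3 -m creep '[[0,0,12,0],[0,0,14,0],[0,0,11,0],[0,0,7,0],[0,0,3,0],[0,0,0,0],[0,0,0,0]]'; python3 s.py .561 .018 .0155; python3 -m creep '[[0,0,1,0],[0,0,1,0],[0,0,1,0],[0,0,1,0],[0,0,0,0]]'; python3 s.py .561 .018 .0155
```

```text
time_s: 15.73
position: [0.5617, 0.0183, 0.0214]
ee_rot: [-0.089, 0.996, -0.0, 0.001]
ft_force: [-0.0, -0.6, -0.5]
gripper_width: 0.483
t 15.73 pos [0.5617 0.0183 0.0214] yawy 100.2 q [-0.08  0.5  -0.3   0.76  0.   -0.26] F [-0.  -0.6 -0.5] M [ 0.02  0.07 -0.04] w 0.483
rows mm [ 0.7 -0.2  5.9]
time_s: 16.15
position: [0.561, 0.0184, 0.0165]
ee_rot: [-0.089, 0.996, 0.0, -0.0]
ft_force: [-0.7, 0.5, -0.6]
gripper_width: 0.481
t 16.15 pos [0.561  0.0184 0.0165] yawy 100.2 q [-0.08  0.51 -0.31  0.76  0.   -0.26] F [-0.7  0.5 -0.6] M [-0.04 -0.04  0.01] w 0.481
rows mm [ 0.  -0.4  1. ]
```

```bash
python3 -m creep '[[0,0,0.5,0],[0,0,0.5,0],[0,0,0.5,0],[0,0,0,0]]'; python3 s.py
```

```text
time_s: 16.48
position: [0.5611, 0.0184, 0.0153]
ee_rot: [-0.089, 0.996, 0.0, 0.0]
ft_force: [-0.4, 0.5, 1.3]
gripper_width: 0.48
t 16.48 pos [0.5611 0.0184 0.0153] yawy 100.2 q [-0.08  0.51 -0.31  0.75  0.   -0.26] F [-0.4  0.5  1.3] M [-0.02  0.11 -0.03] w 0.48
```

```bash
python3 -m creep '[[0,0,0.5,0],[0,0,0.5,0],[0,0,0,0]]'; python3 s.py
```

```text
time_s: 16.73
position: [0.5612, 0.0184, 0.0153]
ee_rot: [-0.089, 0.996, -0.0, 0.0]
ft_force: [-2.8, 0.1, 8.2]
gripper_width: 0.482
t 16.73 pos [0.5612 0.0184 0.0153] yawy 100.2 q [-0.08  0.51 -0.31  0.75  0.   -0.26] F [-2.8  0.1  8.2] M [-0.02  0.63 -0.04] w 0.482
```

Contact at the expected height (8 N, TCP 0.0153). Easing off slightly, then releasing.

```bash
python3 -m creep '[[0,0,-0.8,0],[0,0,0,0],[0,0,0,0],[0,0,0,0],[0,0,0,0],[0,0,0,0],[0,0,0,0],[0,0,0,0]]' 0.15; python3 s.py
```

```text
time_s: 17.4
position: [0.561, 0.0184, 0.0149]
ee_rot: [-0.089, 0.996, 0.0, -0.0]
ft_force: [0.1, 0.8, -0.3]
gripper_width: 0.851
t 17.4 pos [0.561  0.0184 0.0149] yawy 100.2 q [-0.08  0.51 -0.31  0.75  0.   -0.26] F [ 0.1  0.8 -0.3] M [-0.01  0.04 -0.  ] w 0.851
```

```bash
python3 -m creep '[[0,0,-5,0],[0,0,-10,0],[0,0,-15,0],[0,0,-20,0],[0,0,-20,0],[0,0,-20,0],[0,0,-20,0],[0,0,-20,0],[0,0,-20,0],[0,0,0,0]]'; python3 -m creep '[[30,0,0,0],[30,0,0,0],[30,0,0,0],[30,0,0,0],[30,0,0,0],[0,0,0,0],[0,0,0,0]]'; python3 s.py; python3 - <<'E'
from h import *
for n in('side','top'): save(n,n+'7.png')
for n in('side','top'):
    for o in('cup_head','mixer','plate_mixer'): print(n,o,[(np.round(d['extent']),round(d['score'],2)) for d in optics.recognise(o,n)])
a=cv2.imread('pics/side7.png');b=cv2.imread('pics/top7.png')
cv2.imwrite('pics/c7.png',np.vstack([np.hstack([a[130:420,200:500],b[130:420,240:540]])]))
E
```

```text
time_s: 18.23
position: [0.5639, 0.0182, 0.1704]
ee_rot: [-0.089, 0.996, -0.001, 0.004]
ft_force: [1.0, 0.1, 1.4]
gripper_width: 0.851
time_s: 18.82
position: [0.4117, -0.0082, 0.1648]
ee_rot: [-0.089, 0.996, 0.0, -0.0]
ft_force: [1.3, 0.2, 0.3]
gripper_width: 0.849
t 18.82 pos [ 0.4117 -0.0082  0.1648] yawy 100.2 q [-0.17  0.09 -0.47  1.01  0.   -0.35] F [1.3 0.2 0.3] M [ 0.01 -0.04 -0.03] w 0.849
side cup_head [(array([330., 201., 343., 218.]), 0.53), (array([391., 187., 402., 204.]), 0.47)]
side mixer [(array([319., 149., 378., 202.]), 0.81)]
side plate_mixer [(array([228., 314., 324., 413.]), 0.64)]
top cup_head []
top mixer [(array([470., 166., 533., 199.]), 0.83)]
top plate_mixer [(array([118., 224., 189., 308.]), 0.97)]
```

View pics/c7.png

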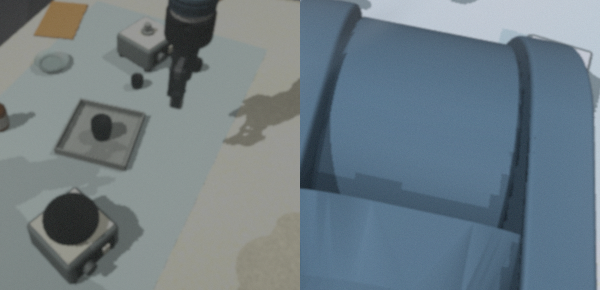

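The side view shows the head standing upright in the tray at about (301,256), both mixers where they were, and the gripper clear. One numeric check, then hand in.

```bash
python3 - <<'E'
from h import *
im=cv2.imread('pics/side7.png').max(2);r=im[236:280,285:318]<70
k,l,s,c=cv2.connectedComponentsWithStats(r.astype(np.uint8));i=1+s[1:,4].argmax()
print(s[i]+[285,236,0,0,0],c[i]+[285,236]);print(proj('side',[.561,.018,.003]),proj('side',[.561,.018,.048]),proj('side',[.561,.018,.0265]))
print(ray('side',*(c[i]+[285,236]),.0265))
workorder.job_done()
E
```

```text
[292 244  20  27 447] [301.40268456 257.18568233]
[301.51837892 264.36424536] [300.82063054 249.92219229] [301.16017286 256.95006696]
[0.56023522 0.01833192 0.0265    ]
the job is handed in; nothing more can be done
```

The cup head is off its stub and standing upright in the tray, and I handed the job in at about 19 s of the 48 s allowed. The system gives no verdict, so what follows is from my own checks.

- **Freeing the head:** I gripped the large head at 30 N and rocked it 0.4 rad to each side while pulling at about 6 N. It came free after about 9 mm of rise. It then lifted clear, with the mixer still standing on the bench.
- **Placing it:** I lowered it until it touched the tray floor, felt as 8 N at the expected height. Then I let go and backed the gripper away.
- **Final check, side camera:** the head stands upright at (0.560, 0.018), within 1 mm of my measured tray centre. Both mixers show at the same pixels as at the start, within the detector's noise. The gripper touches nothing.

**Checks that failed or disagreed:**
- The arm hid the tray from the top camera at the end, so the last check rests on the side view alone.
- The detector did not pick out the head in the tray in either view. I located it by dark-pixel thresholding in the side picture instead.
- At the start the two cameras placed the head 4 mm apart. The grasp went well at a point between the two.

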